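# Press the brush handle home on the ratchet press

### The arm

A 6-joint arm with a two-finger parallel gripper is mounted at the origin on the work surface. World frame = base frame: x ahead of the robot, y to its left, z up, the work surface at z = 0. Lengths are in mm, angles in rad, forces in N, time in s.
With the tool pointing down it reaches from about 300 to 875 mm from the base axis. Payload 6.4 kg.
Tool frame: the origin (TCP) lies midway between the tips of the shut fingers; the grasp point (between the pads) lies grasp_offset behind it (grasp_offset is the distance from the TCP to the grasp point, in mm); z points along the fingers, y is the line along which they close (so a half turn about z gives the same grasp; the last joint's range is limited). The gripper opens to 88 mm and grips with 3 to 60 N. Pads are 18 mm wide; open, the fingers measure 123 mm over their backs; the gripper's body (75 mm by 187 mm) begins 45 mm behind the grasp point.
Start: joints at [0.911, 0.181, 1.607, -0, 1.354, -0.206], TCP at [252.062, 516.823, 238.714] pointing down, gripper open.
Joint ranges: [-2.99, 2.99], [-0.89, 2.07], [0.3, 2.58], [-1.14, 4.28], [0, 2.63], [-3.12, 3.12]. Speed limits (rad/s): [2.57, 2.57, 3.01, 3.14, 3.14, 3.14].

### API

Orientations are given as a rotation vector (axis times angle).
In Python, from workcell import observe, snapshot, camera_info, finish_job, grasp_offset gives the robot as it stands.
- The arm moves only by the shell command python3 -m jog 'ROWS' [OPENING]. ROWS is a JSON object of lists of equal length, an entry for each row: "slide": the shift along the tool's x, y, z normalised to -1 to 1, where 1 is 0.04 m, a list of three; "spin": the turn about the tool's z normalised to -1 to 1, where 1 is 0.08 rad. A call has 1 to 12 rows; each row shifts and turns the commanded pose from where the row before left it, along the tool's axes as they then stand; what a row does not reach is not made up. A row lasts 1/12 s, in which the tool goes at most 41.7 mm and 7.16 degrees, less where a joint would pass 70% of its speed; a pose out of reach is approached as far as the arm can. A call with a number of a shift or a turn outside -1 to 1 is refused whole. A call with a gripper value outside its range is refused whole. OPENING is the opening, from -1 (shut) to 1 (fully open), set as the call begins (- or left out, the last holds). The fingers move at their own pace and stop on an object; the grip force is fixed at half the most. Time passes only in rows, so rows that do not move let the fingers close. It gives the time, the measured TCP pose, the force, the opening and the grip force at its end, in the units of the state.
- observe(): the state, without advancing time (a new reading comes with each control period).
- snapshot(name): name is "side" or "top" or "wrist"; returns the picture (400x640x3 uint8, red, green, blue); there is no depth.
- camera_info(name): a dict with "mtx" (3x3 intrinsics, pixels), "rvec" (rotation vector, rad) and "tvec" (3), from world to camera coordinates, as OpenCV has them. Camera axes: x right, y down, z forward; pixel columns grow to the right and rows downward; lengths in mm; the calibration is good to about 2 mm. A picture is of the moment at which its call begins: read the wrist's pose just before it. camera_info takes no time and is no camera call; for the wrist camera it gives the pose at the moment of the call.
- finish_job(): hands the job in; it is judged then, once.
The state is a dict: "time": time; "joints": joint angles; "joint_velocities": joint speeds; "joint_efforts": joint torques, N m; "eef_pos": TCP position; "eef_rot": TCP orientation; "force": force on the tool from outside, world axes, zero at the start; "torque": the same for the moment, N m; "finger_gap": opening from 0.0 (shut) to 1.0 (fully open); "gripper_force": force on a finger pad.
Only numpy, scipy, OpenCV 4.12 (cv2) and the standard library are available. Lean on these libraries where they do the work, as an engineer would, in place of code of your own. Each camera call takes 0.05 s, during which the arm holds its last target. There are 200 camera calls.

### The job

The handle of the wooden stain brush held in the little ratchet press has worked out of its head. Turn the press's knob clockwise, click by click, until you feel the handle bottom firmly in the head, without straining it; then throw the pawl lever over to free the ratchet and wind the knob back until the ram's nose stands at least 10 mm clear of the handle, leaving the pawl thrown off and the other things on the table where they are.

Things in the scene. Friction and masses are not known exactly. Their poses are not given: they have to be found in the camera images.
- press: The ratchet press, a steel base plate 130 x 310 x 10 mm screwed to the table. Origin on the table under the knob's upright axis; x points across the plate away from the robot (give or take its yaw), y along the ram towards the brush (plate from y = -90 to +220 mm), z up. A flat toothed wheel (radius 46 mm, top 51 mm high) sits on the knob's axis; a stem of 7 mm radius rises from it to the knob.
- knob_grip (a point): On the knob's axis, 146 mm above the table, at the height to grip. The knob is a black bar 40 mm long, 14 wide, 28 high (130 to 158 mm above the table), long side along this point's x, which turns with it; pinch its 14 mm width. Turning it empty takes 0.03 N m; each 10 N at the nose adds 0.12 N m. With the pawl in it cannot turn back past the last click (22.5 degrees each); let go and re-grip.
- wheel (a joint): Angle of knob and toothed wheel, rad, 0 at the start, growing clockwise seen from above (forward: the ram moves out towards the brush, 12 mm per rad). At 0 the long side of the knob lies along the press's x axis. Stops at -1.4 and 3.4 rad.
- pawl: Drop pawl with lever on a level pin along the press's x; origin on the pin, in the press frame x = 38, y = 50, z = 74 mm. At first it is in: an arm slopes to the teeth, the ball-ended lever leans over the wheel (towards -y), own z axis upright. Push the ball along the press's +y some 50 mm: past upright it falls to its stop 1.3 rad over and stays. Takes 0.5 N, loaded up to 3 N; keep below 15 N.
- pawl_ball (a point): Centre of the lever's black ball, 22 mm in diameter, 42 mm from the pin. Pawl in: x = 38, y = 32, z = 112 mm in the press frame; pawl thrown off: y = 82, z = 101 mm. Beside it the knob ends 20 mm from the axis. When the pawl is freed under load, knob and ram spring back a little.
- nose: The ram's sprung rubber-faced nose, a disc of 9 mm radius, facing +y of the press, 17 mm to the -x side of the knob's axis and 25 mm above the table. Origin in the centre of its face. It gives 1 mm per 2.5 N (up to 14 mm).
- nose_face (a point): The centre of the nose's face (same point as the origin of the nose).
- brush: The head of the stain brush, a wooden block 60 x 90 x 24 mm with bristles up, clamped in the press's cradle (it cannot move) somewhat nearer to or farther from the ram from case to case. Its origin is the centre of the block's underside; axes as the press's. The bore faces the nose, 12 mm above this origin; how deep it is varies and cannot be seen.
- handle: The brush's round wooden handle, 16 mm thick, sticking about 40 mm out of the head towards the nose. Its origin is the head's origin when fully out (it starts 0 to 3 mm in) and moves along the press's +y as it is pressed in. It slides at about 6 N and bottoms 6 to 14 mm in; 10 N or more at the nose means it is home, more than 26 N would split the head.
- handle_end (a point): The rounded end of the handle that the nose pushes on. At the start 2 to 13 mm from the nose.
- jar: Green glass jar with a metal cap, 68 mm in diameter, 95 mm high; a bystander. Origin under its centre.
- lint_roller: Lint roller with a purple plastic handle, about 220 mm long, 48 mm high, lying; a bystander. Origin under it, between roller and handle.
- clip_a: Black binder clip, 50 x 18 x 14 mm, lying beside the press on the robot's side; a bystander.
- clip_b: Black binder clip like the other, beyond the press; a bystander.
- hanger_hook: Steel hanger hook, about 80 mm long, lying flat beyond the press; a bystander.
- button_tin: Flat round tin, 64 mm in diameter, 24 mm high; a bystander.
- clothes_peg: Wooden clothes peg 75 mm long; a bystander.

How it is judged (in metres and radians):
On the way, in this order (a step that is already met when the one before it is completed fails the run):
1. with the pawl in, the nose presses the handle home: it pushes on the handle with 10 N or more, more than sliding takes (contact force between nose and handle above 10 N and angle between pawl's own z axis and vertical below 0.4 rad), for 0.15 s.
2. the pawl is thrown over, off the wheel, and stays over (angle between pawl's own z axis and vertical above 1 rad), for 0.2 s.
3. the nose is wound back clear of the handle (distance between nose_face and handle_end above 0.01 m), for 0.2 s.
At the end, for the whole second after the job is handed in: The handle is still in the head as pressed (more than 4.5 mm in from its outermost place), the nose stands at rest more than 10 mm from the handle's end, and the pawl lies thrown over, more than 1.0 rad from its engaged place (distance between nose_face and handle_end above 0.01 m and angle between pawl's own z axis and vertical above 1 rad and y of handle in the frame of brush above 0.0045 m and linear speed of each of nose, handle below 0.005 m/s); the robot touches nothing.
It fails at once if the nose strains the handle with more than 26 N (contact force between nose and handle above 26 N).
It fails at once if the pawl or its lever is pushed with more than 20 N (contact force between the fingers and pawl above 20 N).
It fails at once if the brush's handle is pushed by the gripper (contact force between the fingers and handle above 1 N).
It fails at once if a bystander is pushed more than 30 mm from where it lay (distance of any of jar, lint_roller, clip_a, clip_b, hanger_hook, button_tin, clothes_peg from where it was at the start of the episode above 0.03 m).
It also fails if it takes over 72 s, if anything falls off the work surface, if the arm or the gripper's body presses on something with over 40 N, if the wrist force passes 120 N, or if a joint passes its speed limit or range.

## Working session

There is one attempt and no reset: what is moved stays moved. The work goes in short steps, Python scripts to look and compute and a shell command to move; the robot and the scene stay as the last step left them, time stands still between calls to the robot, and variables do not carry over. Pictures are saved under pics/ and viewed, at most 10 in all, crops included, and the job is handed in when it is done.

```bash
mkdir -p pics
cat > h.py <<'E'
import numpy as np, cv2
from scipy.spatial.transform import Rotation as R
from workcell import *
def ray(ci,uv):
    K=np.array(ci["mtx"]);Rm=cv2.Rodrigues(np.array(ci["rvec"],float))[0];t=np.array(ci["tvec"],float).ravel()
    d=Rm.T@np.linalg.inv(K)@np.array([uv[0],uv[1],1.]);return -Rm.T@t,d
def onz(ci,uv,z):
    o,d=ray(ci,uv);return o+d*(z-o[2])/d[2]
def proj(ci,p):
    return cv2.projectPoints(np.array(p,float).reshape(-1,3),np.array(ci["rvec"],float),np.array(ci["tvec"],float),np.array(ci["mtx"]),None)[0].reshape(-1,2)
def save(name,f):
    im=snapshot(name);cv2.imwrite(f,im[:,:,::-1]);return im
E
python3 - <<'E'
from h import *
print(observe(),grasp_offset)
for n in("top","side"):
    save(n,f"pics/{n}0.png"); ci=camera_info(n);print(n,ci,ray(ci,(320,200)))
E
```

```text
{'time': 0.0, 'joints': array([ 9.10679207e-01,  1.81541311e-01,  1.60793632e+00, -3.23347059e-05,
        1.35379956e+00, -2.06297721e-01]), 'joint_velocities': array([ 0.00048622,  0.00119678,  0.00023522,  0.00016019, -0.00167162,
        0.00083166]), 'joint_efforts': array([ 3.10106025e-04, -4.33868694e+01, -3.41850185e+01,  7.02569867e-02,
        3.86157038e-02, -9.77186187e-05]), 'eef_pos': array([251.75587145, 516.39339281, 237.84462793]), 'eef_rot': array([-7.06592761e-01, -3.06040236e+00,  2.42192777e-03]), 'force': array([ 0.03031875,  0.45209788, -0.49829012]), 'torque': array([ 0.05055887, -0.03728535,  0.04937389]), 'gripper_force': 0.0, 'finger_gap': 1.0010233887022328} 18.700000000000003
top {'mtx': array([[443.61858372,   0.        , 323.18324001],
       [  0.        , 443.61858372, 197.04932574],
       [  0.        ,   0.        ,   1.        ]]), 'rvec': array([ 2.14098122, -2.20685686,  0.09738301]), 'tvec': array([  24.56059792,  526.79076707, 1213.61073851])} (array([ 414.87317454,    8.52506349, 1256.49127821]), array([ 0.08443195,  0.00742616, -0.99644961]))
side {'mtx': array([[439.36980712,   0.        , 318.02873457],
       [  0.        , 439.36980712, 202.27134834],
       [  0.        ,   0.        ,   1.        ]]), 'rvec': array([ 2.35840098, -0.17214869,  0.05108685]), 'tvec': array([-493.0837951 ,  130.9414404 , 1242.99242839])} (array([ 393.25471285, -841.63612751,  970.72489745]), array([ 0.09290789,  0.69899048, -0.70910315]))
```

View pics/top0.png

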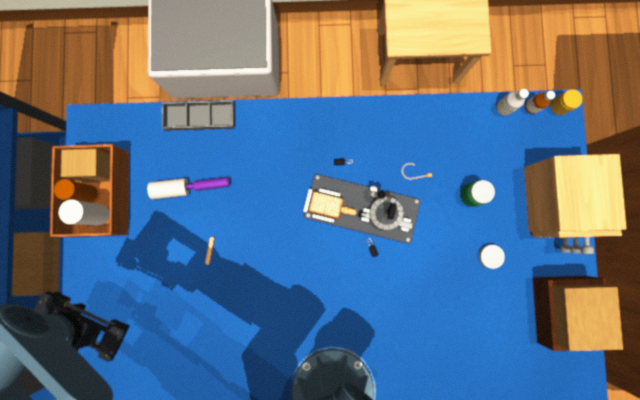

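View pics/side0.png

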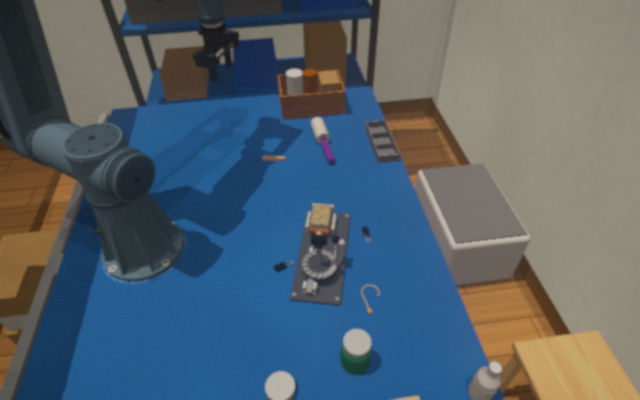

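The top view shows the press near (365,208), its brush at the left (325,205), the wheel at (387,210) and the ball near (373,189). In the side view the wheel is at (320,262). I'll enlarge both around the press.

Run:
```python
from h import *
t=cv2.imread("pics/top0.png")[165:255,295:430];s=cv2.imread("pics/side0.png")[195:310,270:385]
t=cv2.resize(t,(405*2-10,540),interpolation=cv2.INTER_CUBIC) if 0 else cv2.resize(t,None,fx=3.3,fy=3.3,interpolation=cv2.INTER_CUBIC)
s=cv2.resize(s,None,fx=3,fy=3,interpolation=cv2.INTER_CUBIC)
o=np.zeros((350,800,3),np.uint8);o[:t.shape[0],:t.shape[1]]=t;o[:s.shape[0],450:450+s.shape[1]]=s
cv2.imwrite("pics/crop0.png",o)
# plate mask: non-blue region
im=cv2.imread("pics/top0.png");hsv=cv2.cvtColor(im,cv2.COLOR_BGR2HSV)
m=((hsv[:,:,1]<110)).astype(np.uint8);m[:165]=0;m[255:]=0;m[:,:295]=0;m[:,430:]=0
c=max(cv2.findContours(m,0,2)[0],key=cv2.contourArea);c=cv2.convexHull(c)
r=cv2.minAreaRect(c);b=cv2.boxPoints(r);ci=camera_info("top")
print(r);P=np.array([onz(ci,p,10) for p in b]);print(b,P.round(1),[np.linalg.norm(P[i]-P[i-1]).round(1) for i in range(4)])
```

```text
((361.14703369140625, 206.58041381835938), (112.29373931884766, 48.03029251098633), 13.736268043518066)
[[300.90353 216.57646]
 [312.3085  169.91988]
 [421.39053 196.58437]
 [409.98557 243.24095]] [[ 475.4   72.8   10. ]
 [ 606.8   37.1   10. ]
 [ 521.5 -268.3   10. ]
 [ 391.7 -229.9   10. ]] [np.float64(314.1), np.float64(136.2), np.float64(317.1), np.float64(135.3)]
```

View pics/crop0.png

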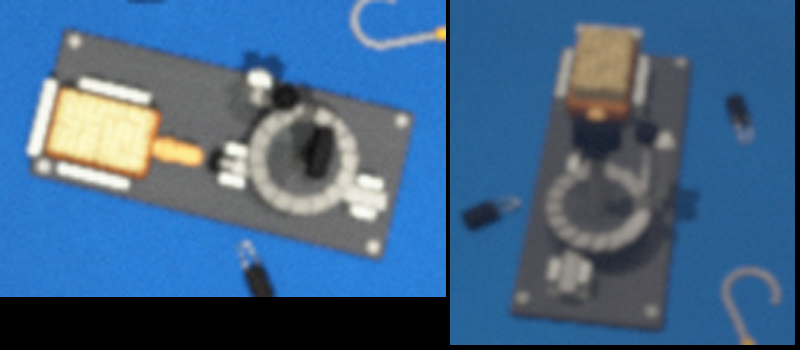

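Run:
```python
from h import *
ci=camera_info("top")
P=[onz(ci,(295+u/3.3,165+v/3.3),11)[:2] for u,v in((75,41),(404,121),(374,247),(43,167))]
P=np.array(P);print(P.round(1))
d=(P[0]-P[1])+(P[3]-P[2]);print("y dir",np.degrees(np.arctan2(*d[::-1])))
e=(P[0]-P[3])+(P[1]-P[2]);print("x dir",np.degrees(np.arctan2(*e[::-1])))
yd=d/np.linalg.norm(d);xd=np.array([yd[1],-yd[0]])
print("origin from screws",P.mean(0)-65*yd)
im=cv2.imread("pics/top0.png");g=im.max(2)
m=(g<45).astype(np.uint8);m[:165]=0;m[255:]=0;m[:,:330]=0;m[:,425:]=0
n,l,st,ce=cv2.connectedComponentsWithStats(m)
for i in range(1,n):
  if st[i,4]>8: print(st[i],ce[i],onz(ci,ce[i],112).round(1),onz(ci,ce[i],158).round(1))
K=onz(ci,(295+320/3.3,165+152/3.3),150);B=onz(ci,(295+287/3.3,165+97/3.3),112)
print(K,B); q=(B-K)[:2];print("ball in press",q@xd,q@yd)
```

```text
[[ 584.7   22.3]
 [ 507.4 -256.2]
 [ 401.3 -225.5]
 [ 477.5   52.7]]
y dir 74.58143206211211
x dir -15.960970210470604
origin from screws [ 475.41512498 -164.31815291]
[378 191   7   7  40] [380.85 193.8 ] [ 523.2 -141.   112. ] [ 518.8 -135.   158. ]
[386 204   9  15  87] [390.47126437 210.5862069 ] [ 478.9 -164.   112. ] [ 476.3 -157.1  158. ]
[ 475.47017683 -161.99121473  150.        ] [ 521.53762993 -143.8723722   112.        ]
ball in press 39.59222275919328 29.71461907354581
```

The press comes out at about (475.5, -163.5), with its y axis at 74.5° in the world. The ball lands at about (39.6, 29.7) in the press frame, against (38, 32) given. Next I align the tool with the press and travel over it.

```bash
python3 -m jog '{"slide":[[0,0,0],[0,0,0],[0,0,0],[-0.55,-0.82,0],[-0.55,-0.82,0],[-0.55,-0.82,0],[-0.55,-0.82,0],[-0.55,-0.82,0],[-0.55,-0.82,0],[-0.55,-0.82,0],[-0.55,-0.82,0],[-0.55,-0.82,0]],"spin":[-0.76,-0.76,-0.76,0,0,0,0,0,0,0,0,0]}' 0
python3 -m jog '{"slide":[[-0.55,-0.82,0],[-0.55,-0.82,0],[-0.55,-0.82,0],[-0.55,-0.82,0],[-0.55,-0.82,0],[-0.55,-0.82,0],[-0.55,-0.82,0],[-0.55,-0.82,0],[0,0,0],[0,0,0],[0,0,0]],"spin":[0,0,0,0,0,0,0,0,0,0,0]}'
cat >> h.py <<'E'
O=np.array([475.5,-163.5]);YAW=np.radians(74.5)
PY=np.array([np.cos(YAW),np.sin(YAW)]);PX=np.array([PY[1],-PY[0]])
def w(x,y,z): return np.r_[O+x*PX+y*PY,z]
def st():
    o=observe();Rm=R.from_rotvec(o["eef_rot"]).as_matrix();d=o["eef_pos"][:2]-O
    print("t%.2f press xy %.1f %.1f z %.1f"%(o["time"],d@PX,d@PY,o["eef_pos"][2]),"tooly-yaw off",np.degrees(np.arctan2(Rm[1,1],Rm[0,1])-YAW).round(2),"tilt",Rm[:2,2].round(4),"j",o["joints"].round(2),"F",o["force"].round(2),"T",o["torque"].round(3),"gap %.3f gf %.1f"%(o["finger_gap"],o["gripper_force"]))
    return o,Rm
E
python3 - <<'E'
from h import *
st()
im=save("wrist","pics/w0.png");ci=camera_info("wrist");print(ray(ci,(320,200)))
print(proj(ci,[w(0,0,158),w(20,0,158),w(-20,0,158),w(38,32,112)]))
E
```

```text
time: 1.1
eef_pos: [363.5, 177.6, 238.6]
eef_rot: [0.424, 3.113, 0.0]
force: [1.6, 0.1, 0.3]
finger_gap: 0.497
gripper_force: 0.0
time: 2.02
eef_pos: [462.3, -120.2, 238.1]
eef_rot: [-0.426, -3.111, -0.002]
force: [0.6, 0.7, 0.3]
finger_gap: 0.499
gripper_force: 0.0
t2.02 press xy -24.3 38.2 z 238.1 tooly-yaw off -0.09 tilt [-0.0014  0.0012] j [-0.5  -0.04  1.84  0.    1.34 -1.8 ] F [0.55 0.68 0.32] T [-0.013 -0.023 -0.   ] gap 0.499 gf 0.0
(array([387.55198186, -99.10343895, 384.1385167 ]), array([ 0.29253406, -0.0494322 , -0.95541536]))
[[257.23111179 241.80840811]
 [258.47205671 266.24595646]
 [255.92874081 216.16121522]
 [302.47144686 259.43397679]]
```

View pics/w0.png

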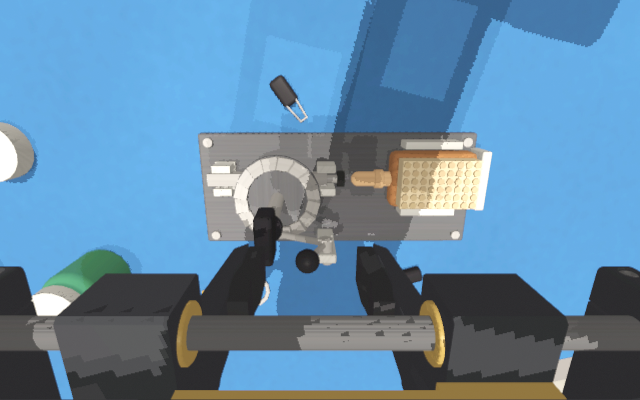

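The wrist view shows the ball at (307,261), the knob at about (265,230), the wheel centred near (278,197) and the plate screws at (208,143), (216,236), (468,143) and (455,235). From these I can refine the origin.

Run:
```python
from h import *
ci=camera_info("wrist")
P=np.array([onz(ci,p,11)[:2] for p in((468,143),(208,143),(216,236),(455,235))])
for p in P: print((p-O)@PX,(p-O)@PY)
d=P[0]-P[1]+P[3]-P[2];print(np.degrees(np.arctan2(*d[::-1])),P.mean(0)-65*d/np.linalg.norm(d))
im=cv2.imread("pics/w0.png");g=im.max(2)
m=(g<60).astype(np.uint8);m[:205]=0;m[280:]=0;m[:,:252]=0;m[:,330:]=0
print(m[205:275:4,250:325].sum(1)); 
for r in range(206,240,4): print(r,np.flatnonzero(m[r])[[0,-1]] if m[r].any() else None)
for name,p,z in(("ball",(307,261),112),("wheel",(278,197),51)):
  q=onz(ci,p,z)[:2]-O;print(name,q@PX,q@PY)
```

```text
-52.71407726185863 213.6891787615906
-52.65719201961921 -73.91736211570131
58.64729710664238 -74.33268249473659
57.42616449663603 213.47004374822708
74.62725708960862 [ 479.48071481 -159.69807051]
[ 0 16 18 22 28 28 29 27 25 20 20 24 40 44 44 40 30 13]
206 None
210 [258 273]
214 [256 274]
218 [254 278]
222 [254 280]
226 [254 281]
230 [253 281]
234 [254 280]
238 [254 277]
ball 39.56309115796482 36.065789758828146
wheel -2.3184185146089256 5.637247131012951
```

```bash
python3 -m jog '{"slide":[[-0.32,-0.45,0],[-0.32,-0.45,0],[0,0,0.6],[0,0,0.6],[0,0,0],[0,0,0],[0,0,0]],"spin":[0,0,0,0,0,0,0]}' 0
python3 - <<'E'
from h import *
ci=camera_info("side")
for p in((347,215.7),(337.3,298.7),(293.7,294.3)):
  q=onz(ci,p,11)[:2]-O;print(q@PX,q@PY)
q=onz(ci,(335,238.7),112)[:2]-O;print("ball",q@PX,q@PY)
st();save("wrist","pics/w1.png");ci=camera_info("wrist")
print(proj(ci,[w(0,0,158),w(20,0,158),w(-20,0,158),w(38,32,112)]))
o,Rm=st();print("tcp px",proj(ci,o["eef_pos"]))
E
```

```text
time: 2.65
eef_pos: [478.3, -161.3, 191.9]
eef_rot: [0.422, 3.112, -0.001]
force: [0.7, -0.1, 0.3]
finger_gap: 0.502
gripper_force: 0.0
58.38584416979554 213.855422121755
58.15789499116446 -72.87894000733654
-53.14180751565628 -73.48345064880125
ball 39.50254942614568 37.57355184130475
t2.65 press xy 2.2 2.8 z 191.9 tooly-yaw off 0.04 tilt [ 0.0009 -0.0005] j [-0.56  0.07  1.83  0.    1.24 -1.86] F [ 0.66 -0.14  0.3 ] T [-0.015 -0.067  0.007] gap 0.502 gf 0.0
[[305.87007187 231.59819126]
 [305.95973606 262.60858495]
 [305.7746841  198.60829117]
 [349.75701941 254.93232903]]
t2.70 press xy 2.6 2.5 z 192.4 tooly-yaw off 0.03 tilt [ 0.002  -0.0012] j [-0.56  0.07  1.83  0.    1.24 -1.86] F [-0.01  0.03  0.68] T [-0.009 -0.008 -0.011] gap 0.500 gf 0.0
tcp px [[310.20674146 264.17367759]]
```

View pics/w1.png

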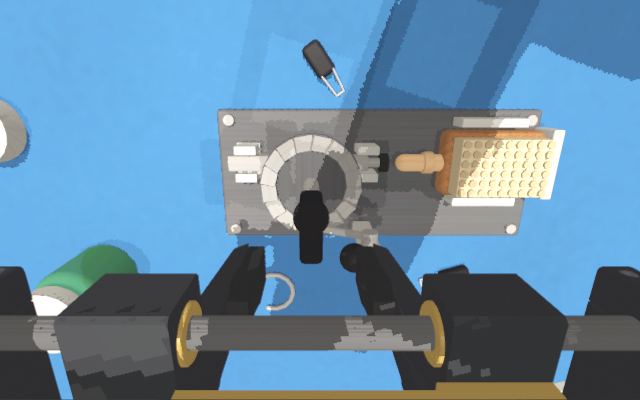

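Seen from close up, the knob bar runs (311,192)–(311,262), centred between the fingertips at about column 310. The ball is at (354,257). The side and wrist views agree on a shift of a few mm, so I update the origin, then descend and grip.

```bash
sed -i 's/^O=.*/O=np.array([475.5,-163.5])+1.3*np.array([.964,-.267])+3.2*np.array([.267,.964])/' h.py
python3 -m jog '{"slide":[[0.03,0.02,0.5],[0,0,0.5],[0,0,0.55],[0,0,0],[0,0,0],[0,0,0]],"spin":[0,0,0,0,0,0]}' 0
python3 -c "from h import *;st()"
python3 -m jog '{"slide":[[0,0,0],[0,0,0],[0,0,0],[0,0,0],[0,0,0],[0,0,0]],"spin":[0,0,0,0,0,0]}' -1
python3 -c "from h import *;st()"
```

```text
time: 3.2
eef_pos: [478.0, -161.5, 130.6]
eef_rot: [0.424, 3.11, -0.002]
force: [-0.0, -1.1, -0.5]
finger_gap: 0.5
gripper_force: 0.0
time: 3.7
eef_pos: [477.3, -160.9, 129.1]
eef_rot: [0.425, 3.112, 0.001]
force: [0.3, 2.5, 3.6]
finger_gap: 0.156
gripper_force: 30.0Traceback (most recent call last):
  File "<string>", line 1, in <module>
    from h import *;st()
    ^^^^^^^^^^^^^^^
  File "h.py", line 14, in <module>
    PY=np.array([np.cos(YAW),np.sin(YAW)]);PX=np.array([PY[1],-PY[0]])
                        ^^^
NameError: name 'YAW' is not defined
Traceback (most recent call last):
  File "h.py", line 14, in <module>
    PY=np.array([np.cos(YAW),np.sin(YAW)]);PX=np.array([PY[1],-PY[0]])
                        ^^^
NameError: name 'YAW' is not defined
```

```bash
sed -i 's/^O=.*/&;YAW=np.radians(74.5)/' h.py
cat > m.py <<'E'
from h import *
T=[];F=[]
import sys
o,Rm=st()
yaw=np.degrees(np.arctan2(Rm[1,1],Rm[0,1]));print("wheel~ %.3f"%np.radians(74.5-yaw),"Tz %.3f"%o["torque"][2])
E
python3 m.py
python3 -m jog '{"slide":[[0,0,0],[0,0,0],[0,0,0],[0,0,0],[0,0,0],[0,0,0]],"spin":[1,1,1,1,1,0]}'; python3 m.py
python3 -m jog '{"slide":[[0,0,0],[0,0,0],[0,0,0],[0,0,0]],"spin":[1,1,0.5,0]}'; python3 m.py
```

```text
t3.70 press xy -0.3 -0.2 z 129.1 tooly-yaw off -0.05 tilt [0.0007 0.0003] j [-0.56  0.15  1.88  0.    1.11 -1.86] F [0.33 2.52 3.57] T [ 0.428 -0.038  0.033] gap 0.156 gf 30.0
wheel~ 0.001 Tz 0.033
time: 4.2
eef_pos: [477.4, -160.6, 129.1]
eef_rot: [1.039, 2.964, 0.001]
force: [1.2, 5.1, 5.2]
finger_gap: 0.16
gripper_force: 30.0
t4.20 press xy -0.2 0.1 z 129.1 tooly-yaw off -23.12 tilt [0.0009 0.0006] j [-0.56  0.15  1.88  0.    1.11 -1.46] F [1.19 5.14 5.22] T [ 0.679 -0.064 -0.086] gap 0.160 gf 30.0
wheel~ 0.404 Tz -0.086
time: 4.53
eef_pos: [477.5, -160.6, 129.2]
eef_rot: [1.324, 2.848, 0.002]
force: [2.2, 4.5, 4.8]
finger_gap: 0.158
gripper_force: 30.0
t4.53 press xy -0.2 0.1 z 129.2 tooly-yaw off -34.37 tilt [0.0011 0.0007] j [-0.56  0.15  1.88  0.    1.11 -1.26] F [2.24 4.49 4.79] T [ 0.735 -0.202 -0.047] gap 0.158 gf 30.0
wheel~ 0.600 Tz -0.047
```

```bash
cat > m.py <<'E'
from h import *
o,Rm=st();T=[];E=[]
for i in range(5):
    snapshot("side");o=observe();T.append(o["torque"][2]);E.append(o["joint_efforts"][5])
yaw=np.arctan2(Rm[1,1],Rm[0,1]);print("wheel~ %.3f"%(YAW-yaw),"Tz %.3f sd %.3f  J6 %.3f sd %.3f"%(np.mean(T),np.std(T),np.mean(E),np.std(E)))
E
python3 m.py
python3 -m jog '{"slide":[[0,0,0],[0,0,0],[0,0,0],[0,0,0]],"spin":[1,1,0.5,0]}'; python3 m.py
```

```text
t4.53 press xy -0.2 0.1 z 129.2 tooly-yaw off -34.37 tilt [0.0011 0.0007] j [-0.56  0.15  1.88  0.    1.11 -1.26] F [2.24 4.49 4.79] T [ 0.735 -0.202 -0.047] gap 0.158 gf 30.0
wheel~ 0.600 Tz -0.027 sd 0.018  J6 0.035 sd 0.093
time: 5.12
eef_pos: [477.6, -160.5, 129.1]
eef_rot: [1.602, 2.702, 0.002]
force: [3.2, 5.0, 4.8]
finger_gap: 0.154
gripper_force: 30.0
t5.12 press xy -0.1 0.2 z 129.1 tooly-yaw off -45.82 tilt [0.0013 0.0008] j [-0.56  0.15  1.88  0.    1.11 -1.06] F [3.21 4.99 4.83] T [ 0.741 -0.356 -0.03 ] gap 0.154 gf 30.0
wheel~ 0.800 Tz 0.008 sd 0.023  J6 0.082 sd 0.086
```

```bash
python3 -m jog '{"slide":[[0,0,0],[0,0,0],[0,0,0],[0,0,0]],"spin":[1,1,0.5,0]}'>/dev/null; python3 m.py
python3 -m jog '{"slide":[[0,0,0],[0,0,0],[0,0,0]],"spin":[1,0.25,0]}'>/dev/null; python3 m.py
```

```text
t5.70 press xy -0.0 0.3 z 129.1 tooly-yaw off -57.27 tilt [0.0015 0.0008] j [-0.56  0.15  1.88  0.    1.11 -0.86] F [2.3  6.34 4.74] T [ 0.792 -0.33   0.05 ] gap 0.149 gf 30.0
wheel~ 1.000 Tz 0.034 sd 0.010  J6 0.100 sd 0.086
t6.20 press xy 0.0 0.3 z 129.2 tooly-yaw off -62.95 tilt [0.0017 0.0008] j [-0.56  0.15  1.88  0.    1.11 -0.76] F [2.71 6.08 3.81] T [ 0.812 -0.408  0.059] gap 0.158 gf 30.0
wheel~ 1.099 Tz 0.034 sd 0.019  J6 0.074 sd 0.048
```

```bash
for i in 1; do python3 -m jog '{"slide":[[0,0,0],[0,0,0],[0,0,0]],"spin":[1,0.25,0]}'>/dev/null; python3 m.py; done
python3 -m jog '{"slide":[[0,0,0],[0,0,0],[0,0,0]],"spin":[1,0.25,0]}'>/dev/null; python3 m.py
python3 - <<'E'
from h import *
im=save("wrist","pics/w2.png")
E
```

```text
t6.70 press xy 0.1 0.3 z 129.1 tooly-yaw off -68.68 tilt [0.0018 0.0009] j [-0.56  0.15  1.88  0.    1.11 -0.66] F [2.73 6.02 3.88] T [ 0.749 -0.436  0.034] gap 0.152 gf 30.0
wheel~ 1.199 Tz 0.032 sd 0.032  J6 0.074 sd 0.048
t7.20 press xy 0.2 0.4 z 129.1 tooly-yaw off -74.4 tilt [0.0019 0.0008] j [-0.56  0.15  1.88  0.    1.11 -0.56] F [3.73 6.25 2.78] T [ 0.77  -0.461  0.096] gap 0.152 gf 30.0
wheel~ 1.299 Tz 0.023 sd 0.043  J6 0.074 sd 0.048
```

View pics/w2.png

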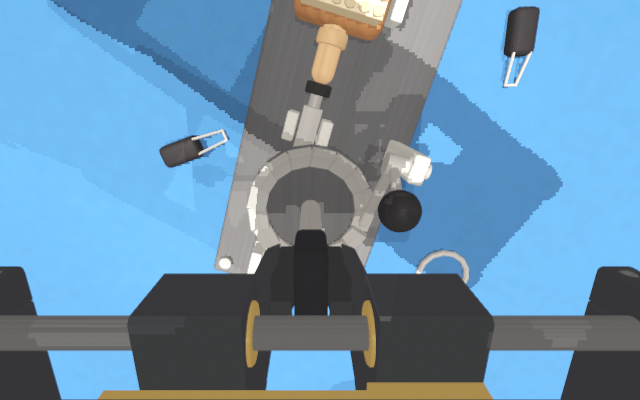

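The wrist view shows the black nose (318,88) touching the handle end (322,80), and the torque sits on the sliding plateau. I carry on in small steps.

```bash
python3 -m jog '{"slide":[[0,0,0],[0,0,0],[0,0,0]],"spin":[1,0.25,0]}'>/dev/null; python3 m.py
python3 -m jog '{"slide":[[0,0,0],[0,0,0],[0,0,0]],"spin":[1,0.25,0]}'>/dev/null; python3 m.py
```

```text
t7.75 press xy 0.2 0.4 z 129.2 tooly-yaw off -80.14 tilt [0.0021 0.0008] j [-0.56  0.15  1.88  0.    1.11 -0.46] F [4.25 5.62 3.43] T [ 0.815 -0.472  0.046] gap 0.159 gf 30.0
wheel~ 1.399 Tz 0.058 sd 0.027  J6 0.078 sd 0.048
t8.25 press xy 0.3 0.4 z 129.1 tooly-yaw off -85.86 tilt [0.0023 0.0007] j [-0.56  0.15  1.88  0.    1.11 -0.36] F [4.39 6.07 2.55] T [ 0.799 -0.542  0.088] gap 0.154 gf 30.0
wheel~ 1.499 Tz 0.074 sd 0.014  J6 0.105 sd 0.048
```

```bash
python3 -m jog '{"slide":[[0,0,0],[0,0,0],[0,0,0]],"spin":[1,0.25,0]}'>/dev/null; python3 m.py
```

```text
t8.75 press xy 0.4 0.4 z 129.2 tooly-yaw off -91.59 tilt [0.0024 0.0007] j [-0.56  0.15  1.88  0.    1.11 -0.26] F [4.25 5.5  3.34] T [ 0.81  -0.555  0.119] gap 0.158 gf 30.0
wheel~ 1.598 Tz 0.107 sd 0.031  J6 0.135 sd 0.048
```

```bash
python3 -m jog '{"slide":[[0,0,0],[0,0,0],[0,0,0]],"spin":[0.6,0,0]}'>/dev/null; python3 m.py
```

```text
t9.25 press xy 0.4 0.4 z 129.1 tooly-yaw off -94.28 tilt [0.0024 0.0007] j [-0.56  0.15  1.88  0.    1.11 -0.22] F [5.02 5.27 3.23] T [ 0.767 -0.578  0.09 ] gap 0.155 gf 30.0
wheel~ 1.645 Tz 0.133 sd 0.024  J6 0.122 sd 0.008
```

Torque and turn angle both climb from about 1.39 rad on: home, at roughly 14 N. I add a hair more, hold, then let it back gently onto the click at 1.571 and release.

```bash
python3 -m jog '{"slide":[[0,0,0],[0,0,0],[0,0,0],[0,0,0]],"spin":[0.6,0,0,0]}'>/dev/null; python3 m.py
python3 -m jog '{"slide":[[0,0,0],[0,0,0],[0,0,0],[0,0,0]],"spin":[-0.8,-0.7,0,0]}'>/dev/null; python3 m.py
python3 -m jog '{"slide":[[0,0,0],[0,0,0],[0,0,0],[0,0,0],[0,0,-0.5],[0,0,-1],[0,0,-0.5],[0,0,0]],"spin":[0,0,0,0,0,0,0,0]}' 0
python3 -c "from h import *;st()"
```

```text
t9.83 press xy 0.4 0.4 z 129.2 tooly-yaw off -97.01 tilt [0.0025 0.0006] j [-0.56  0.15  1.88  0.    1.11 -0.17] F [5.25 6.12 3.67] T [ 0.809 -0.679  0.103] gap 0.152 gf 30.0
wheel~ 1.693 Tz 0.127 sd 0.025  J6 0.132 sd 0.000
t10.42 press xy 0.3 0.4 z 129.2 tooly-yaw off -90.12 tilt [0.0023 0.0007] j [-0.56  0.15  1.88  0.    1.11 -0.29] F [4.14 5.4  3.  ] T [ 0.785 -0.551  0.158] gap 0.156 gf 30.0
wheel~ 1.573 Tz 0.173 sd 0.020  J6 0.155 sd 0.010
time: 11.33
eef_pos: [479.4, -162.8, 213.8]
eef_rot: [2.499, 1.89, 0.004]
force: [0.3, -0.4, 0.8]
finger_gap: 0.5
gripper_force: 0.0
t11.33 press xy 2.3 -1.5 z 213.8 tooly-yaw off -90.32 tilt [ 0.0072 -0.0049] j [-0.56  0.04  1.81 -0.    1.28 -0.29] F [ 0.28 -0.43  0.83] T [-0.084  0.016 -0.021] gap 0.500 gf 0.0
```

Torque read oddly when I backed off, so I'll check visually. I turn the tool square again and compare nose and handle with the earlier picture from the same place.

```bash
python3 -m jog '{"slide":[[0,0,0.2],[0,0,0.2],[0,0,0.1],[0,0,0],[0,0,0],[0,0,0],[0,0,0],[0,0,0],[0,0,0],[0,0,0]],"spin":[-0.985,-0.985,-0.985,-0.985,-0.985,-0.985,-0.985,-0.985,-0.985,-0.985]}' >/dev/null
python3 -m jog '{"slide":[[0,0,0],[0,0,0],[0,0,0],[0,0,0],[0,0,0],[0,0,0],[0,0,0],[0,0,0],[0,0,0],[0,0,0],[0,0,0],[0,0,0]],"spin":[-0.985,-0.985,-0.985,-0.985,-0.985,-0.985,-0.985,-0.985,-0.985,-0.985,0,0]}' >/dev/null
python3 - <<'E'
from h import *
st();im=save("wrist","pics/w3.png");ci=camera_info("wrist");print(ci["rvec"],ci["tvec"])
a=cv2.imread("pics/w1.png")[105:275,215:450];b=im[105:275,215:450,::-1]
a=cv2.resize(a,None,fx=1.7,fy=1.7,interpolation=2)
v=np.vstack([cv2.resize(x,None,fx=3,fy=3) for x in(cv2.imread("pics/w1.png")[130:230,210:475],im[130:230,210:475,::-1])])
cv2.imwrite("pics/cmp.png",v[:600])
E
```

```text
t13.17 press xy -1.1 -0.5 z 187.8 tooly-yaw off -0.18 tilt [-0.0013  0.0006] j [-0.56  0.07  1.83 -0.    1.23 -1.86] F [-0.02 -0.14  0.05] T [ 0.017 -0.04  -0.03 ] gap 0.501 gf 0.0
[-2.30259483 -1.74607984 -0.26706739] [  26.27912428 -504.84046921  192.48707842]
```

View pics/cmp.png

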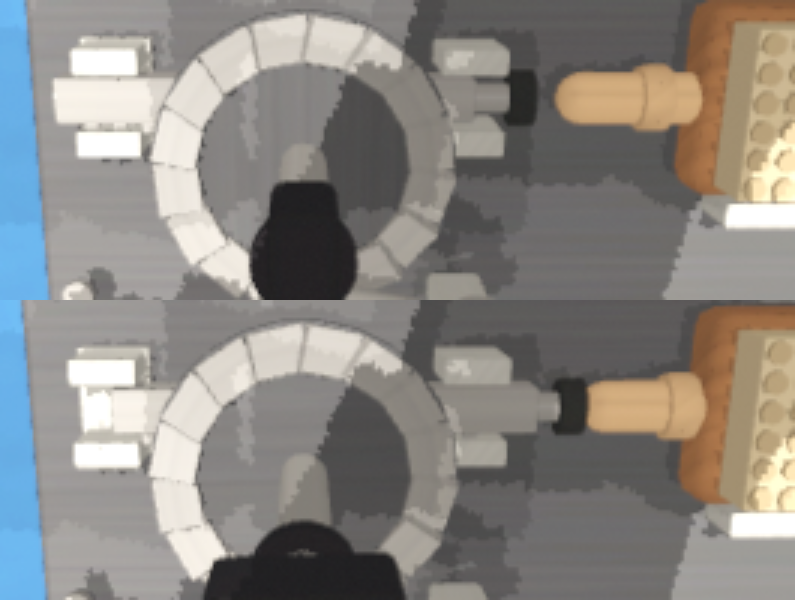

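Comparing the views, the ram rear moved from 54 to about 112 (18.9 mm, 4 clicks) and the nose back from 510 to 557 (about 15.4 mm). So the spring holds roughly 9–11 N at this click. To be sure of 10 N, I re-grip and turn about 0.25 rad further while watching the torque.

```bash
python3 -m jog '{"slide":[[-0.037,0.022,0],[0,0,0],[0,0,0],[0,0,0],[0,0,0],[0,0,0],[0,0,0],[0,0,0],[0,0,0],[0,0,0]],"spin":[0.982,0.982,0.982,0.982,0.982,0.982,0.982,0.982,0.982,0.982]}' >/dev/null
python3 -m jog '{"slide":[[0,0,0],[0,0,0],[0,0,0],[0,0,0],[0,0,0],[0,0,0],[0,0,0],[0,0,0],[0,0,0],[0,0,0],[0,0,0]],"spin":[0.982,0.982,0.982,0.982,0.982,0.982,0.982,0.982,0.982,0.982,0]}' >/dev/null
python3 m.py
python3 -m jog '{"slide":[[0,0,0.5],[0,0,0.5],[0,0,0.46],[0,0,0],[0,0,0],[0,0,0]],"spin":[0,0,0,0,0,0]}' >/dev/null
python3 -c "from h import *;st()"
python3 -m jog '{"slide":[[0,0,0],[0,0,0],[0,0,0],[0,0,0],[0,0,0],[0,0,0]],"spin":[0,0,0,0,0,0]}' -1; python3 m.py
```

```text
t14.97 press xy 0.8 0.4 z 188.4 tooly-yaw off -90.33 tilt [-0.0004  0.0001] j [-0.56  0.08  1.83 -0.    1.24 -0.28] F [-0.48 -0.87 -0.39] T [-0.026  0.071 -0.036] gap 0.501 gf 0.0
wheel~ 1.577 Tz -0.000 sd 0.017  J6 0.166 sd 0.224
t15.72 press xy 1.5 0.2 z 131.2 tooly-yaw off -90.06 tilt [ 0.0009 -0.0005] j [-0.56  0.15  1.87  0.    1.11 -0.29] F [ 0.34 -0.37 -0.58] T [-0.046  0.127  0.014] gap 0.502 gf 0.0
time: 16.22
eef_pos: [478.1, -160.5, 130.7]
eef_rot: [-2.501, -1.9, 0.001]
force: [-4.0, 1.3, 5.3]
finger_gap: 0.156
gripper_force: 29.9
t16.22 press xy 0.4 0.4 z 130.7 tooly-yaw off -90.05 tilt [-0.0013  0.0002] j [-0.56  0.15  1.88 -0.    1.11 -0.29] F [-3.96  1.28  5.28] T [0.096 0.791 0.099] gap 0.156 gf 29.9
wheel~ 1.572 Tz 0.108 sd 0.010  J6 0.101 sd 0.000
```

```bash
python3 -m jog '{"slide":[[0,0,0],[0,0,0],[0,0,0]],"spin":[1,0.25,0]}' >/dev/null; python3 m.py|tail -1
python3 -m jog '{"slide":[[0,0,0],[0,0,0],[0,0,0]],"spin":[1,0,0]}' >/dev/null; python3 m.py
```

```text
wheel~ 1.673 Tz 0.107 sd 0.024  J6 0.151 sd 0.048
t17.22 press xy 0.5 0.4 z 130.7 tooly-yaw off -100.38 tilt [-0.0011  0.0001] j [-0.56  0.15  1.87 -0.    1.11 -0.11] F [-4.81  0.68  5.66] T [0.085 0.746 0.15 ] gap 0.155 gf 29.9
wheel~ 1.752 Tz 0.140 sd 0.018  J6 0.152 sd 0.014
```

Held at about 15 N. Now I return to the click, release, lift, shut the fingers and move beside the ball on its -y side.

```bash
python3 -m jog '{"slide":[[0,0,0],[0,0,0],[0,0,0],[0,0,0]],"spin":[-1,-1,-0.25,0]}' >/dev/null
python3 -m jog '{"slide":[[0,0,0],[0,0,0],[0,0,0],[0,0,0],[0,0,-0.4],[0,0,-0.4],[0,0,-0.4],[0,0,0],[0,0,0]],"spin":[0,0,0,0,0,0,0,0,0]}' 0 >/dev/null
python3 -m jog '{"slide":[[0,0,0],[0,0,0],[0,0,0],[0,0,0],[0,0,0],[0,0,0],[0.05,0.5,0],[0.04,0.49,0],[0,0,0],[0,0,0],[0,0,0]],"spin":[0,0,0,0,0,0,0,0,0,0,0]}' -1 >/dev/null
python3 -c "from h import *;st()"
```

```text
t19.47 press xy 39.8 4.1 z 177.8 tooly-yaw off -90.06 tilt [-0.0013  0.0006] j [-0.53  0.18  1.74 -0.    1.22 -0.26] F [ 0.2   0.11 -0.04] T [-0.041  0.071 -0.021] gap 0.005 gf 0.0
```

```bash
python3 -m jog '{"slide":[[0,0,0.5],[0,0,0.5],[0,0,0.5],[0,0,0.34],[0,0,0],[0,0,0],[0,0,0]],"spin":[0,0,0,0,0,0,0]}' >/dev/null
python3 -c "from h import *;st()"
python3 -m jog '{"slide":[[0.08,0,0],[0.08,0,0],[0.08,0,0],[0.08,0,0],[0,0,0]],"spin":[0,0,0,0,0]}' >/dev/null
python3 -c "from h import *;st()"
```

```text
t20.05 press xy 40.8 3.8 z 105.7 tooly-yaw off -90.08 tilt [ 0.0009 -0.0006] j [-0.53  0.27  1.79 -0.    1.08 -0.26] F [ 0.59 -0.64  0.69] T [-0.08   0.069 -0.02 ] gap 0.001 gf 0.0
t20.47 press xy 40.7 17.5 z 105.1 tooly-yaw off -90.05 tilt [0.0007 0.0001] j [-0.51  0.27  1.79  0.    1.08 -0.24] F [-0.29  0.14  0.4 ] T [-0.107  0.111  0.009] gap 0.004 gf 0.2
```

```bash
python3 -m jog '{"slide":[[0.08,0,0],[0.08,0,0],[0.08,0,0],[0,0,0]],"spin":[0,0,0,0]}' >/dev/null
python3 -c "from h import *;st()"
python3 -m jog '{"slide":[[0.08,0,0],[0.08,0,0],[0.08,0,0],[0,0,0]],"spin":[0,0,0,0]}' >/dev/null
python3 -c "from h import *;st()"
python3 -m jog '{"slide":[[0.08,0,0],[0.08,0,0],[0.05,0,0],[0,0,0],[0,0,0],[0,0,0]],"spin":[0,0,0,0,0,0]}' >/dev/null
python3 - <<'E'
from h import *
st();save("wrist","pics/w4.png")
ci=camera_info("wrist");print(proj(ci,[w(38,32,112),w(38,82,101)]))
E
```

```text
t20.80 press xy 40.4 27.1 z 104.5 tooly-yaw off -90.05 tilt [-0.0003  0.0006] j [-0.49  0.27  1.79  0.    1.08 -0.22] F [-0.44 -0.11  0.38] T [-0.064  0.083 -0.005] gap 0.004 gf 0.0
t21.13 press xy 40.5 36.6 z 104.6 tooly-yaw off -90.05 tilt [-0.0001  0.0003] j [-0.47  0.27  1.79  0.    1.08 -0.2 ] F [ 0.38 -0.14 -0.14] T [-0.053  0.09  -0.026] gap 0.004 gf 0.0
t21.63 press xy 40.6 44.3 z 104.7 tooly-yaw off -90.07 tilt [-0. -0.] j [-0.46  0.27  1.79 -0.    1.08 -0.19] F [-0.08 -0.12  0.17] T [-0.111  0.079  0.014] gap 0.001 gf 0.0
[[305.40546887 294.05814555]
 [305.21670006 185.97720572]]
```

View pics/w4.png

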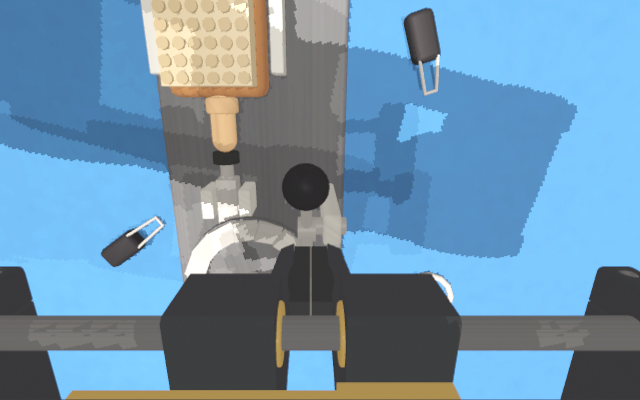

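The ball now sits at (305,187), right at the thrown-off projection (305,186), so the pawl is over. I lift, go back over the knob, open, and read its angle.

```bash
python3 -m jog '{"slide":[[-0.1,0,0],[0,0,-0.7],[0,0,-0.7],[0,0,-0.7],[-0.5,-0.5,0],[-0.5,-0.5,0],[0,0,0],[0,0,0],[0,0,0],[0,0,0]],"spin":[0,0,0,0,0,0,0,0,0,0]}' 0 >/dev/null
python3 - <<'E'
from h import *
st();im=save("wrist","pics/w5.png");ci=camera_info("wrist")
c=proj(ci,[w(0,0,158)])[0];print(c)
x,y=c.round().astype(int)
cv2.imwrite("pics/c5.png",cv2.resize(im[120:290,200:430,::-1],None,fx=3,fy=3))
E
```

```text
t22.52 press xy 1.1 0.6 z 188.7 tooly-yaw off -90.06 tilt [0.0004 0.    ] j [-0.56  0.08  1.83  0.    1.23 -0.29] F [ 0.72  0.16 -0.58] T [-0.043  0.085 -0.074] gap 0.497 gf 0.0
[309.1063786  239.11079949]
```

View pics/c5.png

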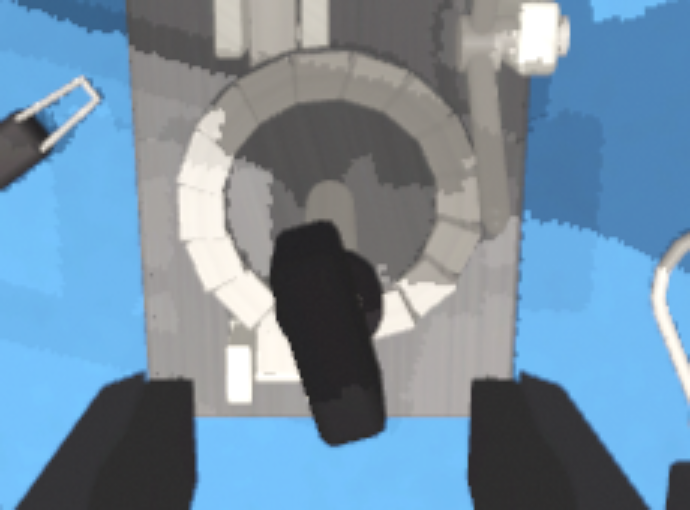

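In this view the knob leans about 13–14° counter-clockwise from tool x (edges (340,228)→(383,425)), so it sprang back about 0.24 rad. I match that, descend, grip and wind back about 1.3 rad.

```bash
python3 -m jog '{"slide":[[0,0,0],[0,0,0],[0,0,0],[0,0,0.5],[0,0,0.5],[0,0,0.48],[0,0,0],[0,0,0],[0,0,0]],"spin":[-1,-1,-1,0,0,0,0,0,0]}' >/dev/null
python3 -c "from h import *;st()"
python3 -m jog '{"slide":[[0,0,0],[0,0,0],[0,0,0],[0,0,0],[0,0,0],[0,0,0]],"spin":[0,0,0,0,0,0]}' -1 >/dev/null
python3 -c "from h import *;st()"
python3 -m jog '{"slide":[[0,0,0],[0,0,0],[0,0,0],[0,0,0],[0,0,0],[0,0,0],[0,0,0],[0,0,0],[0,0,0]],"spin":[-1,-1,-1,-1,-1,-1,-1,-1,0]}' >/dev/null
python3 -c "from h import *;st()"
python3 -m jog '{"slide":[[0,0,0],[0,0,0],[0,0,0],[0,0,0],[0,0,0],[0,0,0],[0,0,0],[0,0,0],[0,0,0],[0,0,0]],"spin":[-1,-1,-1,-1,-1,-1,-1,-1,-0.5,0]}' >/dev/null
python3 -c "from h import *;st()"
```

```text
t23.32 press xy 1.3 0.5 z 130.3 tooly-yaw off -76.29 tilt [ 0.0006 -0.0003] j [-0.56  0.16  1.87  0.    1.11 -0.53] F [-0.2  -0.77  0.66] T [-0.099  0.042 -0.056] gap 0.497 gf 0.0
t23.82 press xy 0.3 0.2 z 130.0 tooly-yaw off -76.31 tilt [-0.0006 -0.0004] j [-0.56  0.15  1.88 -0.    1.11 -0.53] F [-4.34  0.12  4.86] T [-0.015  0.597  0.01 ] gap 0.156 gf 29.8
t24.57 press xy 0.2 0.0 z 130.0 tooly-yaw off -39.41 tilt [-0.001  -0.0004] j [-0.56  0.15  1.88 -0.    1.11 -1.17] F [-4.89 -0.44  5.45] T [-0.093  0.748  0.052] gap 0.158 gf 29.8
t25.40 press xy 0.1 -0.1 z 130.0 tooly-yaw off -0.55 tilt [-0.0012 -0.0006] j [-0.56  0.15  1.88 -0.    1.11 -1.85] F [-5.25 -0.82  6.24] T [-0.151  0.831  0.001] gap 0.155 gf 29.8
```

Next I release, lift to the height of the earlier comparison picture, and verify the gap.

```bash
python3 -m jog '{"slide":[[0,0,0],[0,0,0],[0,0,0],[0,0,0],[0,0,-0.5],[0,0,-0.5],[0,0,-0.5],[0,0,0],[0,0,0],[0,0,0],[0,0,0]],"spin":[0,0,0,0,0,0,0,0,0,0,0]}' 0 >/dev/null
python3 - <<'E'
from h import *
st();im=save("wrist","pics/w6.png")
v=np.vstack([cv2.resize(x,None,fx=2.5,fy=2.5) for x in(cv2.imread("pics/w3.png")[130:230,210:475],im[130:250,210:475,::-1])])
cv2.imwrite("pics/cmp2.png",v[:600])
E
```

```text
t26.32 press xy -0.3 0.7 z 188.1 tooly-yaw off -0.69 tilt [-0.002   0.0013] j [-0.56  0.08  1.83  0.    1.24 -1.85] F [ 0.27 -0.81 -0.23] T [ 0.014 -0.019 -0.024] gap 0.498 gf 0.0
```

View pics/cmp2.png

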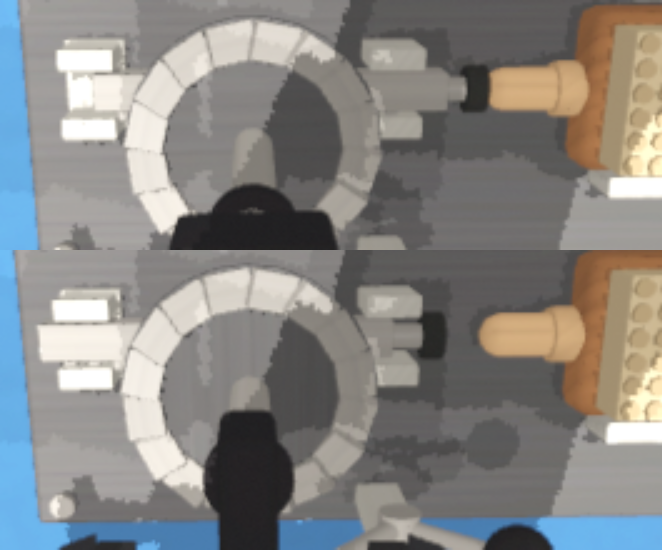

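The nose front (446) and handle end (479) are about 13 mm apart, the handle hasn't moved, and the pawl ball lies over at (515,540). I hand in.

```bash
python3 -c "from workcell import *;print(finish_job())"
```

```text
the job is handed in; nothing more can be done
None
```

I pressed the handle home (about 15 N, estimated from torque and turn angle), threw the pawl off and wound the nose back to about 13 mm clear. I saw no bystander moved, and the job is handed in; no verdict came back.

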